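# Free a centrifuge lid with the release pin and hold it at the green band

### The arm

A 7-joint arm with a two-finger parallel gripper is mounted at the origin on the work surface. World frame = base frame: x ahead of the robot, y to its left, z up, the work surface at z = 0. Lengths are in m, angles in rad, forces in N, time in s.
With the tool pointing down it reaches from about 0.4 to 0.85 m from the base axis. Payload 4.5 kg.
Tool frame: the origin (TCP) lies midway between the tips of the shut fingers; the grasp point (between the pads) lies 19 mm behind it; z points along the fingers, y is the direction in which the jaws open and shut (so a half turn about z gives the same grasp; the last joint's range is limited). The gripper opens to 88 mm and grips with 3 to 60 N. Pads are 18 mm wide; open, the fingers measure 123 mm over their backs; the gripper's body (75 mm by 187 mm) begins 45 mm behind the grasp point.
Start: joints at [1.311, 0.689, -0.195, 1.565, 0.157, 0.902, -0.215], TCP at [0.181, -0.598, 0.239] pointing down, gripper open.
Joint ranges: [-3.01, 3.01], [-0.46, 2.08], [-1.47, 1.51], [0.13, 2.56], [-1, 4.14], [0.04, 2.09], [-2.66, 2.66]. Speed limits (rad/s): [2.57, 2.57, 3.14, 3.14, 3.14, 3.14, 3.14].

### API

Orientations are given as a unit quaternion [x, y, z, w].
In Python, from plant import r, viewer gives the robot as it stands.
- The arm moves only by the tool play_rows, never from a script. Its argument "commands" is a list of rows, each an object with "delta_rot": the turn, a rotation vector about the tool's x, y, z normalised to -1 to 1, where 1 is pi rad, a list of three; "travel": the shift along the tool's x, y, z normalised to -1 to 1, where 1 is 15 cm, a list of three; "gripper": the opening, from -1 (shut) to 1 (fully open). In form: [{"delta_rot": [wx, wy, wz], "travel": [x, y, z], "gripper": gripper}, ...]. A call has 1 to 12 rows; each row is the pose to reach, as a shift and turn from the pose commanded when the call began, along the tool's axes at that moment, turning the shorter way round; what a row does not reach only later rows make up. A row lasts 1/8 s, in which the tool goes at most 62.5 mm and 10.7 degrees, less where a joint would pass 70% of its speed; a pose out of reach is approached as far as the arm can. A call with a number of a shift or a turn outside -1 to 1 is refused whole. A call with a gripper value outside its range is refused whole. The fingers move at their own pace and stop on an object; "force" is the grip in N (left out, the last holds). Time passes only in rows, so rows that repeat a pose let the fingers close. It gives the time, the measured TCP pose, the force and the opening at its end, in the units of the state.
- r.get_state(): the state, without advancing time (a new reading comes with each control period).
- viewer.snapshot(name): name is "scene" or "top"; returns a dict with "color" (400x640x3 uint8, red, green, blue), "z_map" (400x640 float32, m along the optical axis (not along the pixel's ray), 0 where there is no reading), "fx", "fy", "cx", "cy" (pixels), "origin" and "attitude" of the camera in the world. Camera axes: x right, y up, looking along -z (the intrinsics and any distortion apply to the point x, -y, -z); pixel columns grow to the right and rows downward; lengths in m; the calibration is good to about 2 mm. A picture is of the moment at which its call begins.
- r.finish_job(): hands the job in, once; it reports no verdict.
Trained networks look in the newest picture that a camera, given by its name, has taken for a name from the list of things; names that differ only in an ending like _2 or _b are one class to them, and where a whole thing is asked for, a point or a joint stands for the part that bears it (a point fixed in the world has none). Each returns a list of dicts, best first, with "conf" (0 to 1); they miss things now and then, are a little off and sometimes report something else, mostly with a low value. They report only what shows in the picture. A call takes as long as a camera call. They do not tell look-alikes from the thing itself.
- viewer.outline_of(camera, label): "pixels" (400x640 bool, what is visible of it) and "at" ([column, row] in pixels, amid what is visible of it).
- viewer.pinpoint(camera, label): "at" ([column, row] in pixels: a listed point, or the origin of a listed thing).
The state is a dict: "clock": time; "q": joint angles; "qd": joint speeds; "joint_torque": joint torques, N m; "tool_pos": TCP position; "eef_rot": TCP orientation; "contact_force": force on the tool from outside, world axes, zero at the start; "moment": the same for the moment, N m; "opening": opening from 0.0 (shut) to 1.0 (fully open).
Only numpy, scipy, OpenCV 4.12 (cv2) and the standard library are available. Lean on these libraries where they do the work, as an engineer would, in place of code of your own. Each camera call takes 0.05 s, during which the arm holds its last target. There are 200 camera calls.

### The job

The power has failed with a run still locked in the little centrifuge. Take the red-handled release pin out of the wooden block, push it fully home down the release hole in the centrifuge's deck to free the lid latch and leave it standing there, then lift the lid against its spring until its side stud is in the green band of the quadrant, never into the red, and finish while still holding it steady there, so that I can look in and see that the rotor has stopped. Leave the mug, the oil bottle and the slide box where they stand.

Things in the scene. Friction and masses are not known exactly. Their poses are not given: they have to be found in the camera images.
- centrifuge: Benchtop microcentrifuge, fixed to the desk: white and grey housing 300 deep (x) x 230 wide (y) mm with a flat deck 150 mm above the desk, a round white lid on it, dark display and keys on the deck at the front left. Origin: centre of its underside; x points from the front to the hinge at the rear, z up.
- release_hole (a point): Mouth of the release hole in the deck, at deck level, ringed in yellow, in front of the lid and to its right (at x -100, y -75, z 150 mm in the centrifuge's frame). 9.5 mm square, chamfered; it runs straight down through a 42 mm thick deck. The arm of the lid latch lies 46 mm below the mouth and gives way downwards under about 5 N; with the pin's shoulder down on the deck the latch is free, and it stays free. z up.
- pin_grip (a point): Centre of the red cylindrical handle of the release pin (loose, about 60 g): handle 20 mm diameter, 34 mm tall; below it a 14 mm diameter steel shoulder 26 mm long, then a 7 mm diameter rod 60 mm long with a tapered end. This point is 17 mm below the pin's top, 43 mm above the underside of the shoulder and 103 mm above the rod's end. z along the pin, up. At the start it stands upright in the wooden block, shoulder resting on the block, rod 60 mm deep in it.
- pin_tip (a point): End of the pin's rod, on its axis, 103 mm below pin_grip. Fully home in the centrifuge it is 60 mm below the hole's mouth.
- pin_block: Fixed wooden block 64 x 64 x 66 mm that holds the pin in its middle hole. Origin: centre of its underside.
- lid_handle (a point): Middle of the lid's black bar handle: a round bar 12 mm in diameter and 84 mm long, parallel to the hinge (y), carried on two posts 42 mm above the lid's top near its front edge, free all round between the posts. With the lid shut it is 59 mm above the deck. It lies 180 mm in front of the hinge line and 49 mm above it in the lid's frame (187 mm from it), and turns with the lid.
- lid_hinge (a point): Middle of the hinge line at the rear of the lid, 10 mm above the deck, fixed on the centrifuge; y is along the hinge line, x away from the front. The lid turns about this y, front edge upwards.
- lid (a joint): Angle of the lid, rad: 0 shut, growing as its front edge rises (limit 1.2). A spring hinge pulls it shut with about 5 N at the handle when shut and 7 N at 0.6 (weight included); it drops shut if let go. While latched it cannot rise more than about 0.02. The green band runs from 30 to 40 degrees (0.52 to 0.70), the red starts at 45 degrees (0.79).
- green_band (a point): Middle of the green band, at 35 degrees, on the slotted quadrant guide: a fixed upright arc round the hinge, 109 mm left of the centrifuge's middle, white, then green, white, and red up to its top 105 mm above the deck. A stud with a black button on the lid's left edge, 82 mm from the hinge line, rides in its slot and reaches this point when the lid stands in the middle of the band.
- latch (a joint): Angle of the hidden lid latch, rad: 0 locked; free above about 0.14; about 0.19 with the pin fully home. Stiff: it stays where it is pushed.
- mug: Blue mug, 80 mm across, 92 mm tall, handle to its own +y; bystander. Origin: centre of its underside.
- oil_bottle: Small amber bottle of immersion oil, 42 mm across, 75 mm tall; bystander. Origin: centre of its underside.
- slide_box: Blue and white slide box, 100 x 86 x 34 mm; bystander. Origin: centre of its underside.
Mind the look-alikes: they are no part of the job. Of the things that look like the part that bears pin_grip, the smaller one is meant.

How it is judged:
On the way:
1. the pin stands fully home in the release hole and has freed the latch, the lid still shut (z of pin_tip in the frame of release_hole below -0.056 m and horizontal distance between pin_tip and release_hole below 0.006 m and value of joint latch above 0.145 rad and value of joint lid below 0.06 rad), for 0.2 s.
At the end, for the whole second after the job is handed in: The lid is held by the fingers (at least 2 N on it, the pin not under it), still (under 0.05 rad/s), with its stud in the green band: lid angle 0.515 to 0.707 rad; the pin still stands in the release hole within 5 mm of fully home and the latch is free (value of joint lid between 0.515 and 0.707 rad and velocity of joint lid between -0.05 and 0.05 rad/s and contact force between the fingers and lid above 2 N and contact force between pin and lid below 0.3 N and z of pin_tip in the frame of release_hole below -0.055 m and horizontal distance between pin_tip and release_hole below 0.006 m and value of joint latch above 0.14 rad); the arm keeps its last pose, push and grip.
It fails at once if the lid goes into the red (past 0.80 rad) (value of joint lid above 0.8 rad).
It fails at once if the mug, the oil bottle or the slide box is shifted by more than 30 mm or tipped over (distance of any of mug, oil_bottle, slide_box from where it was at the start of the episode above 0.03 m or angle between any of mug, oil_bottle, slide_box's own z axis and vertical above 0.5 rad).
It also fails if it takes over 72 s, if anything falls off the work surface, if the arm or the gripper's body presses on something with over 40 N, if the wrist force passes 120 N, or if a joint passes its speed limit or range.

## Working session

There is one attempt and no reset: what is moved stays moved. The work goes in short steps, Python scripts to look and compute and a tool call to move; the robot and the scene stay as the last step left them, time stands still between calls to the robot, and variables do not carry over. Pictures are saved under pics/ and viewed, about 8 in all and at most 12, crops included, and the job is handed in when it is done.

Besides the shell and the picture viewer there is one more tool, called after "Emit:" as name([rows], argument=value, ...), one row to a line, values as JSON. play_rows: Moves the arm, as the interface text tells. Its arguments: {"type":"object","properties":{"commands":{"type":"array","items":{"type":"object","properties":{"delta_rot":{"type":"array","items":{"type":"number","minimum":-1,"maximum":1}},"travel":{"type":"array","items":{"type":"number","minimum":-1,"maximum":1}},"gripper":{"type":"number"}}}},"force":{"type":"number"}},"required":["commands"]}

```bash
mkdir -p pics; ls
cat > h.py <<'E'
import numpy as np, cv2
from plant import r, viewer
from scipy.spatial.transform import Rotation as R
def rot(a):
    a=np.array(a,float)
    return a if a.shape==(3,3) else R.from_quat(a).as_matrix()
def snap(n,save=None):
    s=viewer.snapshot(n)
    if save: cv2.imwrite(f'pics/{save}.png',s['color'][:,:,::-1])
    return s
def cloud(s):
    z=s['z_map']; v,u=np.mgrid[:400,:640]
    p=np.stack([(u-s['cx'])/s['fx']*z,-(v-s['cy'])/s['fy']*z,-z],-1)
    P=p@rot(s['attitude']).T+np.array(s['origin']); P[z==0]=np.nan
    return P
def at_z(s,uv,z):
    d=rot(s['attitude'])@np.array([(uv[0]-s['cx'])/s['fx'],-(uv[1]-s['cy'])/s['fy'],-1])
    o=np.array(s['origin']); return o+d*(z-o[2])/d[2]
def proj(s,P):
    p=(np.array(P)-np.array(s['origin']))@rot(s['attitude'])
    return np.array([s['cx']+s['fx']*p[0]/-p[2], s['cy']-s['fy']*p[1]/-p[2]])
E
python3 - <<'E'
from h import *
np.set_printoptions(precision=4,suppress=True)
print(r.get_state())
for c in ['scene','top']:
    s=snap(c,c+'0'); P=cloud(s)
    print(c,{k:s[k] for k in s if k not in('color','z_map')})
    for l in ['centrifuge','release_hole','pin_grip','pin_tip','pin_block','lid_handle','lid_hinge','green_band','mug','oil_bottle','slide_box']:
        for d in viewer.pinpoint(c,l)[:4]:
            u,v=np.round(d['at']).astype(int); 
            print(l,round(d['conf'],2),np.round(d['at'],1),P[min(max(v,0),399),min(max(u,0),639)])
E
```

```text
pics
{'clock': 0.0, 'q': array([ 1.3108,  0.69  , -0.1945,  1.5663,  0.1573,  0.9025, -0.2151]), 'qd': array([-0.0018, -0.0019, -0.0006, -0.0008, -0.0007, -0.0007, -0.    ]), 'joint_torque': array([  0.0001, -52.7561,  -1.2673, -15.3427,  -0.0528,   0.0066,
         0.0002]), 'tool_pos': array([ 0.1808, -0.5976,  0.2379]), 'eef_rot': array([ 0.9892,  0.1464, -0.0002, -0.0009]), 'contact_force': array([ 0.3901, -0.0534,  0.2148]), 'moment': array([ 0.0085, -0.0404,  0.005 ]), 'opening': 0.9999229361934159}
scene {'fx': 402.6170993793115, 'fy': 402.6170993793115, 'cx': 321.21015573493753, 'cy': 201.39141176296812, 'origin': array([ 1.1421, -0.2889,  0.8458]), 'attitude': array([0.2951, 0.1857, 0.4807, 0.8046])}
centrifuge 0.78 [309.3 235.3] [ 0.6855 -0.0872  0.1618]
centrifuge 0.33 [398.2 154.4] [0.4704 0.3079 0.043 ]
release_hole 0.69 [260.2 184. ] [ 0.4828 -0.1172  0.1442]
pin_grip 0.73 [191.8 305.4] [ 0.7241 -0.3489  0.1616]
pin_grip 0.59 [188.9 269.2] [ 0.6188 -0.3347  0.1245]
pin_tip 0.92 [205. 336.] [ 0.7085 -0.359  -0.0032]
pin_block 0.98 [203.3 295.1] [ 0.6484 -0.3304  0.0567]

[... 629 characters left out ...]
48])}
release_hole 0.75 [380.9 246.8] [ 0.4813 -0.1289  0.1449]
pin_grip 0.77 [481.9 139.8] [ 0.7087 -0.3435  0.1648]
pin_grip 0.7 [469.8 186.7] [ 0.6113 -0.3286  0.1269]
pin_tip 0.87 [463.7 152. ] [ 0.7073 -0.3535  0.0096]
pin_block 0.56 [453.8 190.8] [ 0.6064 -0.3105  0.067 ]
lid_handle 0.68 [344.1 220.5] [ 0.5405 -0.0474  0.2154]
lid_hinge 0.97 [340.1 134.9] [ 0.7225 -0.0416  0.1632]
lid_hinge 0.52 [183.8 202.4] [0.5859 0.3392 0.0356]
green_band 0.73 [286.3 167.4] [ 0.6744  0.0926 -0.0001]
mug 0.77 [192.  258.5] [0.4544 0.3    0.0919]
mug 0.69 [453.8 190.6] [ 0.6064 -0.3105  0.067 ]
oil_bottle 0.75 [459.1 251. ] [ 0.4646 -0.3242  0.0525]
slide_box 0.94 [183.8 200.6] [0.5884 0.3395 0.0349]
```

Run:
```python
import cv2,numpy as np
a=cv2.imread('pics/scene0.png');b=cv2.imread('pics/top0.png')
cv2.imwrite('pics/v1.png',cv2.resize(a,(800,500)))
c=np.hstack([cv2.resize(a[210:350,140:260],None,fx=3.3,fy=3.3,interpolation=2),cv2.resize(b[110:250,400:520],None,fx=3.3,fy=3.3,interpolation=2)])
cv2.imwrite('pics/v2.png',c)
```

```text
(no output)
```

View pics/v1.png

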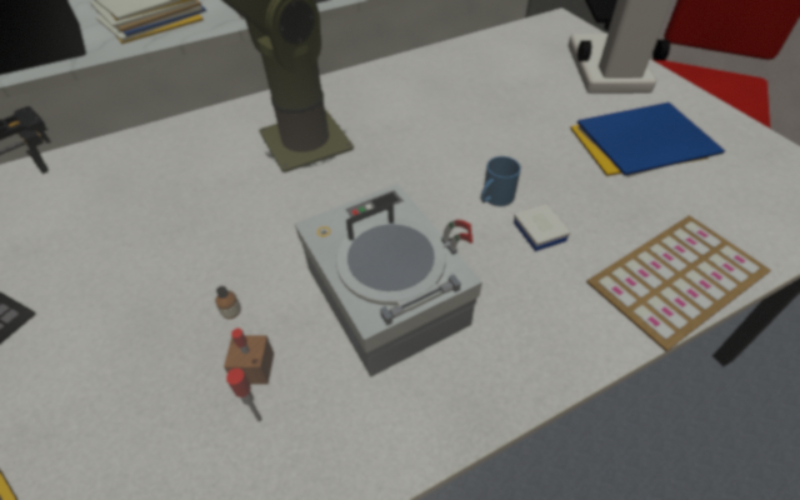

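View pics/v2.png

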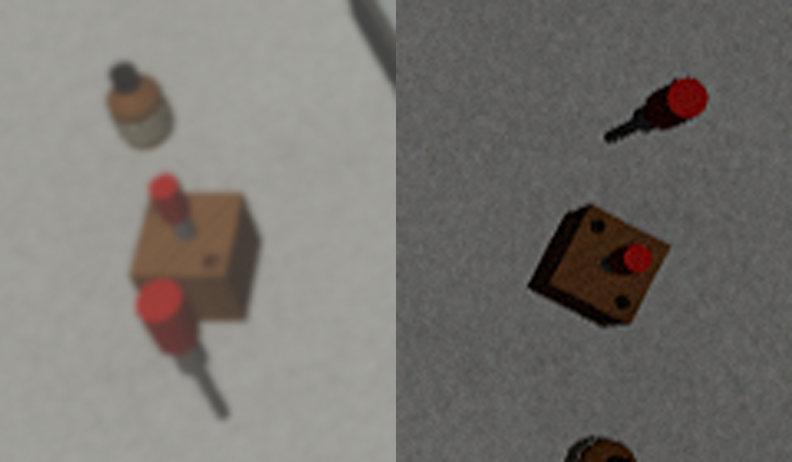

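View pics/top0.png

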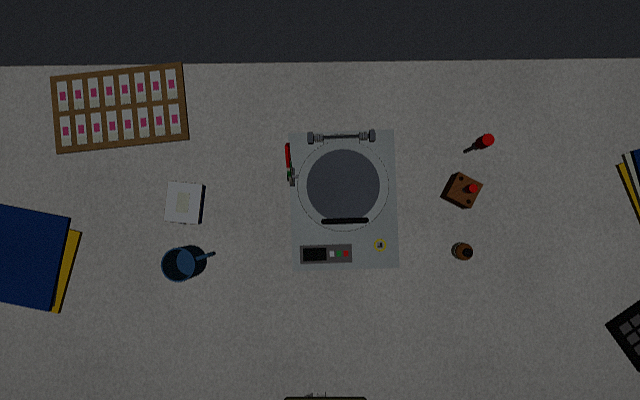

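Two red-handled things are in view. The thick one stands on the desk by itself (scene 192,305; top 482,140). The thinner one stands in the middle hole of the wooden block (scene 189,269; top 470,187). The crop confirms that the one in the block is smaller, so that is the pin meant. The release hole's yellow ring is at top (381,246) and the black bar handle at (344,220). Next I'll measure their positions.

```bash
cat > m.py <<'E'
from h import *
np.set_printoptions(precision=4,suppress=True)
for c in ['top','scene']:
    s=snap(c); P=cloud(s); hsv=cv2.cvtColor(s['color'],cv2.COLOR_RGB2HSV); Z=P[...,2]
    H,S,V=[hsv[...,i].astype(int) for i in range(3)]
    def near(xy,rad): return np.hypot(P[...,0]-xy[0],P[...,1]-xy[1])<rad
    red=((H<8)|(H>172))&(S>150)&near((.607,-.325),.05)
    t=red&(V>0.75*np.percentile(V[red],95))&(Z>.115)
    v,u=np.nonzero(t); print(c,'pin top px',u.mean(),v.mean(),len(u),'xyz@.126',at_z(s,(u.mean(),v.mean()),.126),'z med',np.median(Z[t]), 'cloud',np.median(P[t],0))
    yel=(H>18)&(H<38)&(S>90)&near((.48,-.12),.04)
    v,u=np.nonzero(yel); (x,y),wh,a=cv2.minAreaRect(np.stack([u,v],1).astype(np.float32)); print('ring',len(u),x,y,at_z(s,(x,y),.15),'mean',at_z(s,(u.mean(),v.mean()),.15))
    def rect(m):
        q=P[m][:,:2].astype(np.float32); b=cv2.minAreaRect(q); return len(q),np.array(b[0]),np.array(b[1]),b[2]
    print('deck',rect((abs(Z-.148)<.008)&near((.6,-.04),.22)))
    print('handle',rect((Z>.192)&(Z<.225)&near((.54,-.045),.07)), np.median(P[(Z>.192)&(Z<.225)&near((.54,-.045),.07)],0))
    print('block',rect((abs(Z-.066)<.006)&near((.607,-.315),.05)))
    print('deck z',np.nanmedian(Z[near((.49,-.09),.015)]))
E
python3 m.py
```

```text
top pin top px 472.8727272727273 187.96363636363637 55 xyz@.126 [ 0.6092 -0.3352  0.126 ] z med 0.1260126305038044 cloud [ 0.6091 -0.3354  0.126 ]
ring 66 379.5 245.0 [ 0.486  -0.1251  0.15  ] mean [ 0.4867 -0.1251  0.15  ]
deck (7470, array([ 0.5838, -0.0473]), array([0.3005, 0.2305]), 1.6845905780792236)
handle (276, array([ 0.5386, -0.0484]), array([0.0119, 0.0946]), 2.0016684532165527) [ 0.5385 -0.0493  0.2137]
block (584, array([ 0.6087, -0.3346]), array([0.0645, 0.0646]), 61.796993255615234)
deck z 0.15046582136305836
scene pin top px 189.3448275862069 266.51724137931035 29 xyz@.126 [ 0.6144 -0.3323  0.126 ] z med 0.12404010332265936 cloud [ 0.6135 -0.3323  0.124 ]
ring 2 258.5 188.0 [ 0.4986 -0.1267  0.15  ] mean [ 0.4986 -0.1267  0.15  ]
deck (4699, array([ 0.586 , -0.0443]), array([0.3044, 0.2309]), 1.6760005950927734)
handle (250, array([ 0.5436, -0.0464]), array([0.0119, 0.0948]), 2.458341598510742) [ 0.5453 -0.0491  0.2104]
block (606, array([ 0.6108, -0.3319]), array([0.0655, 0.0658]), 61.74020004272461)
deck z 0.14805097877700768
```

Emit:
play_rows([
  {"delta_rot":[0,0,0.0935],"travel":[1,-0.28,0],"gripper":1},
  {"delta_rot":[0,0,0.0935],"travel":[1,-0.28,0],"gripper":1},
  {"delta_rot":[0,0,0.0935],"travel":[1,-0.28,0],"gripper":1},
  {"delta_rot":[0,0,0.0935],"travel":[1,-0.28,0],"gripper":1},
], force=25)

```text
clock: 1.8
tool_pos: [0.3159, -0.5124, 0.2388]
eef_rot: [1.0, 0.003, 0.001, -0.0]
contact_force: [-0.5, 0.1, -0.2]
opening: 0.998
```

Emit:
play_rows([
  {"delta_rot":[0,0,0],"travel":[1,-0.6,0],"gripper":1},
  {"delta_rot":[0,0,0],"travel":[1,-0.6,0],"gripper":1},
  {"delta_rot":[0,0,0],"travel":[1,-0.6,0],"gripper":1},
  {"delta_rot":[0,0,0],"travel":[1,-0.6,0],"gripper":1},
])

```text
clock: 2.3
tool_pos: [0.466, -0.422, 0.2386]
eef_rot: [1.0, 0.003, 0.001, -0.001]
contact_force: [0.1, 0.2, -0.1]
opening: 1.003
```

Emit:
play_rows([
  {"delta_rot":[0,0,0],"travel":[0.96,-0.58,0],"gripper":1},
  {"delta_rot":[0,0,0],"travel":[0.96,-0.58,0],"gripper":1},
  {"delta_rot":[0,0,0],"travel":[0.96,-0.58,0],"gripper":1},
  {"delta_rot":[0,0,0],"travel":[0.96,-0.58,0],"gripper":1},
  {"delta_rot":[0,0,0],"travel":[0.96,-0.58,0],"gripper":1},
])

```text
clock: 2.92
tool_pos: [0.6039, -0.341, 0.2385]
eef_rot: [1.0, -0.002, -0.001, 0.001]
contact_force: [-0.5, -0.3, -0.5]
opening: 0.999
```

Run:
```python
from h import *
s=snap('scene','s1'); t=snap('top','t1'); st=r.get_state(); p=st['tool_pos']; print(p,st['eef_rot'])
a=s['color'].copy(); b=t['color'].copy()
for im,c in ((a,s),(b,t)):
    for q,col in ((p,(0,255,0)),([.6095,-.335,.126],(0,0,255)),(p-[0,0,.0],(0,255,0))):
        cv2.circle(im,tuple(np.round(proj(c,q)).astype(int).tolist()),2,col,-1)
    print(proj(c,p))
c=np.hstack([cv2.resize(a[170:330,120:260],None,fx=2.8,fy=2.8),cv2.resize(b[100:260,390:530],None,fx=2.8,fy=2.8)])
cv2.imwrite('pics/v3.png',c[:,:,::-1])
```

```text
[ 0.60385842 -0.34092637  0.23881775] [ 9.99996602e-01 -2.24073417e-03 -8.72120074e-04  1.00772229e-03]
[167.5432734 232.3064416]
[495.16848393 186.5846586 ]
```

View pics/v3.png

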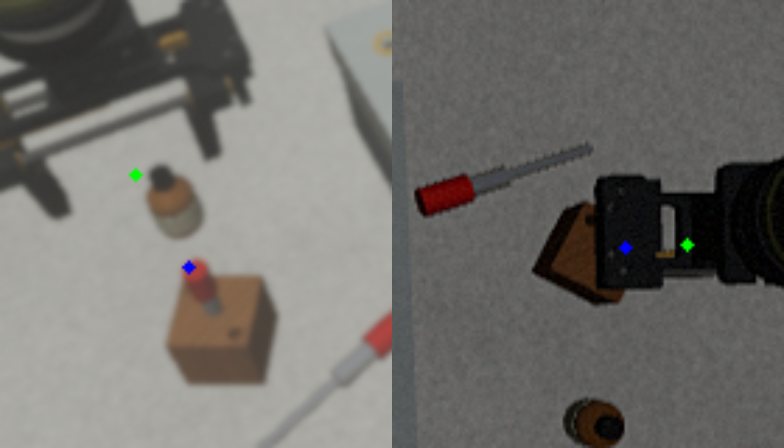

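The thick look-alike has toppled by itself and now lies on the desk, with its handle near top (409,170). It is clear of my path. The fingers straddle the smaller pin in the block, so I'll correct the position and descend.

Emit:
play_rows([
  {"delta_rot":[0,0,0],"travel":[0.04,-0.05,0.3],"gripper":1},
  {"delta_rot":[0,0,0],"travel":[0.04,-0.05,0.6],"gripper":1},
  {"delta_rot":[0,0,0],"travel":[0.04,-0.05,0.8],"gripper":1},
  {"delta_rot":[0,0,0],"travel":[0.04,-0.05,0.98],"gripper":1},
  {"delta_rot":[0,0,0],"travel":[0.04,-0.05,0.98],"gripper":1},
  {"delta_rot":[0,0,0],"travel":[0.04,-0.05,0.98],"gripper":1},
])

```text
clock: 3.78
tool_pos: [0.6124, -0.3316, 0.0931]
eef_rot: [1.0, -0.001, 0.001, 0.001]
contact_force: [-0.2, -0.6, 0.5]
opening: 1.0
```

Run:
```python
from h import *
np.set_printoptions(precision=4,suppress=True)
s=snap('scene','s2'); st=r.get_state(); p=st['tool_pos']; print(p,st['eef_rot'],st['contact_force'],st['opening'],st['qd'])
a=s['color'].copy()
for q,col in ((p,(0,255,0)),(p+[0,0,.019],(0,255,255)),([.6095,-.335,.126],(0,0,255))):
    cv2.circle(a,tuple(np.round(proj(s,q)).astype(int).tolist()),1,col,-1)
cv2.imwrite('pics/v4.png',cv2.resize(a[190:330,120:290],None,fx=4,fy=4)[:,:,::-1])
```

```text
[ 0.6129 -0.3314  0.0935] [ 1.     -0.0005  0.0012  0.0008] [0.7409 1.1384 0.8929] 0.9980545227953711 [-0.0071 -0.0057 -0.0044 -0.0039 -0.0013 -0.0023  0.0006]
```

View pics/v4.png

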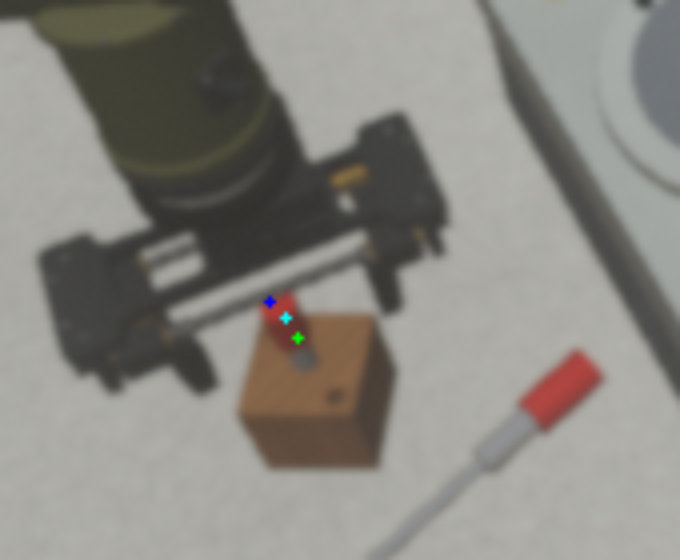

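The pin handle lies midway between the fingers, around crop pixel (287,318), so I'll close.

Emit:
play_rows([
  {"delta_rot":[0,0,0],"travel":[-0.01,0,0.02],"gripper":-1},
  {"delta_rot":[0,0,0],"travel":[-0.01,0,0.02],"gripper":-1},
  {"delta_rot":[0,0,0],"travel":[-0.01,0,0.02],"gripper":-1},
  {"delta_rot":[0,0,0],"travel":[-0.01,0,0.02],"gripper":-1},
  {"delta_rot":[0,0,0],"travel":[-0.01,0,0.02],"gripper":-1},
  {"delta_rot":[0,0,0],"travel":[-0.01,0,0.02],"gripper":-1},
  {"delta_rot":[0,0,0],"travel":[-0.01,0,0.02],"gripper":-1},
  {"delta_rot":[0,0,0],"travel":[-0.01,0,0.02],"gripper":-1},
], force=40)

```text
clock: 4.82
tool_pos: [0.611, -0.3315, 0.089]
eef_rot: [1.0, -0.0, 0.0, 0.001]
contact_force: [0.2, -2.8, -1.4]
opening: 0.212
```

Emit:
play_rows([
  {"delta_rot":[0,0,0],"travel":[0,0,-0.2],"gripper":-1},
  {"delta_rot":[0,0,0],"travel":[0,0,-0.4],"gripper":-1},
  {"delta_rot":[0,0,0],"travel":[0,0,-0.6],"gripper":-1},
  {"delta_rot":[0,0,0],"travel":[0,0,-0.8],"gripper":-1},
  {"delta_rot":[0,0,0],"travel":[0,0,-1],"gripper":-1},
  {"delta_rot":[0,0,0],"travel":[0,0,-1],"gripper":-1},
  {"delta_rot":[0,0,0],"travel":[0,0,-1],"gripper":-1},
])

```text
clock: 5.7
tool_pos: [0.6102, -0.3293, 0.2374]
eef_rot: [1.0, 0.0, -0.001, -0.001]
contact_force: [0.5, -0.0, -0.8]
opening: 0.209
```

Emit:
play_rows([
  {"delta_rot":[0,0,0],"travel":[-0.2,-0.1,-0.25],"gripper":-1},
  {"delta_rot":[0,0,0],"travel":[-0.4,-0.4,-0.25],"gripper":-1},
  {"delta_rot":[0,0,0],"travel":[-0.6,-0.7,-0.25],"gripper":-1},
  {"delta_rot":[0,0,0],"travel":[-0.8,-0.8,-0.25],"gripper":-1},
  {"delta_rot":[0,0,0],"travel":[-0.8,-0.8,-0.25],"gripper":-1},
  {"delta_rot":[0,0,0],"travel":[-0.8,-0.8,-0.25],"gripper":-1},
])

```text
clock: 6.45
tool_pos: [0.4913, -0.2105, 0.2756]
eef_rot: [1.0, -0.0, -0.0, 0.0]
contact_force: [0.1, 0.4, -1.1]
opening: 0.216
```

Emit:
play_rows([
  {"delta_rot":[0,0,0],"travel":[-0.02,-0.3,0],"gripper":-1},
  {"delta_rot":[0,0,0],"travel":[-0.02,-0.59,0],"gripper":-1},
  {"delta_rot":[0,0,0],"travel":[-0.02,-0.59,0],"gripper":-1},
  {"delta_rot":[0,0,0],"travel":[-0.02,-0.59,0],"gripper":-1},
  {"delta_rot":[0,0,0],"travel":[-0.02,-0.59,0],"gripper":-1},
])

```text
clock: 7.08
tool_pos: [0.4881, -0.1233, 0.276]
eef_rot: [1.0, -0.001, 0.0, 0.0]
contact_force: [-0.8, 0.6, -0.4]
opening: 0.217
```

```bash
cat > look.py <<'E'
import sys
from h import *
np.set_printoptions(precision=4,suppress=True)
n=sys.argv[1]; x0,y0,x1,y1=map(int,sys.argv[2:6]); k=float(sys.argv[6])
s=snap('scene',n+'s'); st=r.get_state(); p=st['tool_pos']; print(p,st['eef_rot'],st['contact_force'],st['opening'],st['clock'])
Rm=rot(st['eef_rot'])
a=s['color'].copy(); tip=p+Rm@[0,0,.083]; print('tip pred',tip,proj(s,tip))
for l in ['pin_tip','pin_grip','release_hole']:
    for d in viewer.pinpoint('scene',l)[:2]: print(l,round(d['conf'],2),d['at'])
hole=np.array([.4882,-.1222,.15]); print('hole',proj(s,hole))
big=cv2.resize(a[y0:y1,x0:x1],None,fx=k,fy=k,interpolation=2)
for q,c in ((tip,(0,255,0)),(hole,(0,0,255)),(p+[0,0,.019],(0,255,255))):
    u=(proj(s,q)-[x0,y0]+.5)*k; cv2.drawMarker(big,tuple(u.astype(int).tolist()),c,0,10,1)
cv2.imwrite(f'pics/{n}.png',big[:,:,::-1])
E
python3 look.py v5 190 110 320 230 5
```

```text
[ 0.488  -0.1232  0.276 ] [ 1.     -0.0013 -0.      0.0004] [-0.3454 -0.0035 -1.1579] 0.2133268536170728 7.125
tip pred [ 0.488  -0.1233  0.193 ] [255.6404 171.7776]
pin_tip 0.83 [252.7, 175.5]
pin_tip 0.6 [211.9, 330.8]
pin_grip 0.61 [249.8, 138.3]
pin_grip 0.58 [260.5, 287.2]
release_hole 0.69 [260.3, 185.8]
hole [258.5875 184.5162]
```

View pics/v5.png

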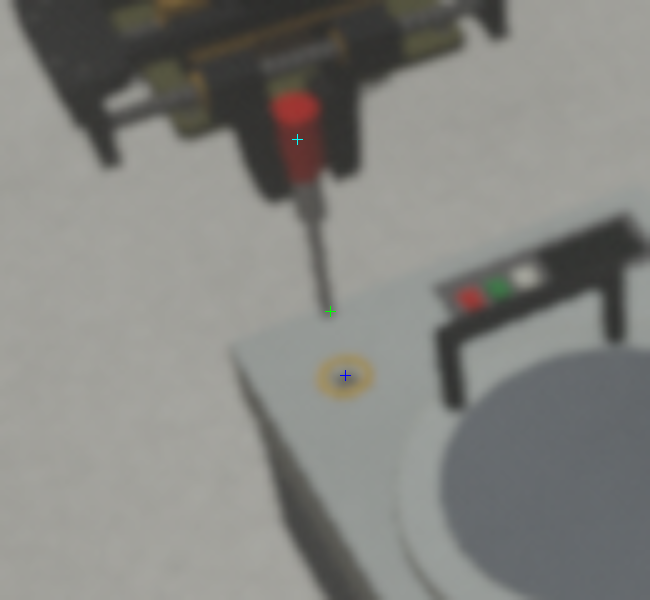

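Emit:
play_rows([
  {"delta_rot":[0,0,0],"travel":[0,0.0,0.1],"gripper":-1},
  {"delta_rot":[0,0,0],"travel":[0,0.0,0.2],"gripper":-1},
  {"delta_rot":[0,0,0],"travel":[0,0.0,0.23],"gripper":-1},
  {"delta_rot":[0,0,0],"travel":[0,0.0,0.23],"gripper":-1},
  {"delta_rot":[0,0,0],"travel":[0,0.0,0.23],"gripper":-1},
])

```text
clock: 7.9
tool_pos: [0.4883, -0.1217, 0.2422]
eef_rot: [1.0, -0.0, 0.001, 0.0]
contact_force: [-0.1, -0.2, -1.1]
opening: 0.21
```

```bash
python3 look.py v6 230 140 300 210 8
```

```text
[ 0.4883 -0.1217  0.2423] [ 1.     -0.      0.0006  0.0001] [0.1795 0.1682 0.3149] 0.21506585664609557 7.95
tip pred [ 0.4884 -0.1217  0.1593] [258.3041 181.8093]
pin_tip 0.72 [213.2, 332.1]
pin_tip 0.64 [254.3, 184.7]
pin_grip 0.7 [260.6, 287.6]
pin_grip 0.47 [252.0, 149.1]
release_hole 0.73 [261.1, 184.7]
hole [258.5875 184.5162]
```

View pics/v6.png

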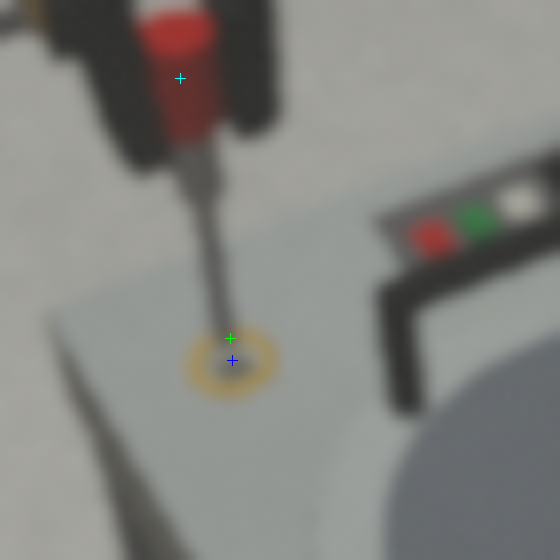

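The tip is over the yellow ring to within about 1 mm: tip near crop (226,345), ring centre near (233,362). Next I'll lower it into the hole, watching the force.

Emit:
play_rows([
  {"delta_rot":[0,0,0],"travel":[0,0,0.04],"gripper":-1},
  {"delta_rot":[0,0,0],"travel":[0,0,0.08],"gripper":-1},
  {"delta_rot":[0,0,0],"travel":[0,0,0.12],"gripper":-1},
  {"delta_rot":[0,0,0],"travel":[0,0,0.16],"gripper":-1},
  {"delta_rot":[0,0,0],"travel":[0,0,0.16],"gripper":-1},
])

```text
clock: 8.72
tool_pos: [0.4875, -0.1215, 0.2171]
eef_rot: [1.0, 0.0, -0.001, -0.0]
contact_force: [0.1, 0.9, -1.0]
opening: 0.215
```

Emit:
play_rows([
  {"delta_rot":[0,0,0],"travel":[0,0,0.06],"gripper":-1},
  {"delta_rot":[0,0,0],"travel":[0,0,0.12],"gripper":-1},
  {"delta_rot":[0,0,0],"travel":[0,0,0.18],"gripper":-1},
  {"delta_rot":[0,0,0],"travel":[0,0,0.24],"gripper":-1},
  {"delta_rot":[0,0,0],"travel":[0,0,0.29],"gripper":-1},
  {"delta_rot":[0,0,0],"travel":[0,0,0.29],"gripper":-1},
])

```text
clock: 9.48
tool_pos: [0.4878, -0.122, 0.1738]
eef_rot: [1.0, -0.0, -0.0, 0.0]
contact_force: [-0.3, -1.6, 0.9]
opening: 0.211
```

Emit:
play_rows([
  {"delta_rot":[0,0,0],"travel":[0,0,0.02],"gripper":-1},
  {"delta_rot":[0,0,0],"travel":[0,0,0.04],"gripper":-1},
  {"delta_rot":[0,0,0],"travel":[0,0,0.04],"gripper":-1},
  {"delta_rot":[0,0,0],"travel":[0,0,0.04],"gripper":-1},
])

```text
clock: 9.98
tool_pos: [0.4891, -0.1222, 0.172]
eef_rot: [1.0, -0.0, 0.002, 0.001]
contact_force: [-6.3, 0.3, 35.5]
opening: 0.211
```

Emit:
play_rows([
  {"delta_rot":[0,0,0],"travel":[0,0,-0.03],"gripper":-1},
  {"delta_rot":[0,0,0],"travel":[0,0,-0.03],"gripper":-0.1},
  {"delta_rot":[0,0,0],"travel":[0,0,-0.03],"gripper":-0.1},
  {"delta_rot":[0,0,0],"travel":[0,0,-0.03],"gripper":-0.1},
  {"delta_rot":[0,0,0],"travel":[0,0,-0.03],"gripper":-0.1},
  {"delta_rot":[0,0,0],"travel":[0,0,-0.2],"gripper":-0.1},
  {"delta_rot":[0,0,0],"travel":[0,0,-0.4],"gripper":-0.1},
  {"delta_rot":[0,0,0],"travel":[0,0,-0.6],"gripper":-0.1},
  {"delta_rot":[0,0,0],"travel":[0,0,-0.8],"gripper":-0.1},
  {"delta_rot":[0,0,0],"travel":[0,0,-0.8],"gripper":-0.1},
])

```text
clock: 11.22
tool_pos: [0.4892, -0.1218, 0.2899]
eef_rot: [1.0, -0.0, 0.002, 0.0]
contact_force: [0.2, 0.3, 0.3]
opening: 0.446
```

```bash
python3 look.py v7 220 100 360 230 5; python3 m.py | grep -E 'handle|deck|top|scene'
```

```text
[ 0.4882 -0.1216  0.2885] [ 1.     -0.      0.0007  0.0002] [-0.2783 -0.1617  0.545 ] 0.4481951876569415 11.275
tip pred [ 0.4883 -0.1217  0.2055] [255.5734 167.7136]
pin_tip 0.48 [339.9, 239.1]
pin_grip 0.89 [260.8, 290.1]
pin_grip 0.61 [255.8, 172.1]
release_hole 0.78 [260.0, 183.8]
hole [258.5875 184.5162]
top pin top px nan nan 0 xyz@.126 [nan nan nan] z med nan cloud [nan nan nan]
deck (5350, array([ 0.5836, -0.0473]), array([0.3003, 0.2303]), 1.6697723865509033)
handle (275, array([ 0.5386, -0.0484]), array([0.0119, 0.0947]), 1.9802974462509155) [ 0.5385 -0.0493  0.2139]
deck z 0.6618134528906781m.py:9: RuntimeWarning: Mean of empty slice.
  v,u=np.nonzero(t); print(c,'pin top px',u.mean(),v.mean(),len(u),'xyz@.126',at_z(s,(u.mean(),v.mean()),.126),'z med',np.median(Z[t]), 'cloud',np.median(P[t],0))
  ret = ret.dtype.type(ret / rcount)
  return _methods._mean(a, axis=axis, dtype=dtype,
  ret = um.true_divide(
Traceback (most recent call last):
  File "m.py", line 8, in <module>
    t=red&(V>0.75*np.percentile(V[red],95))&(Z>.115)
                  ~~~~~~~~~~~~~^^^^^^^^^^^
IndexError: index 0 is out of bounds for axis 0 with size 0
```

View pics/v7.png

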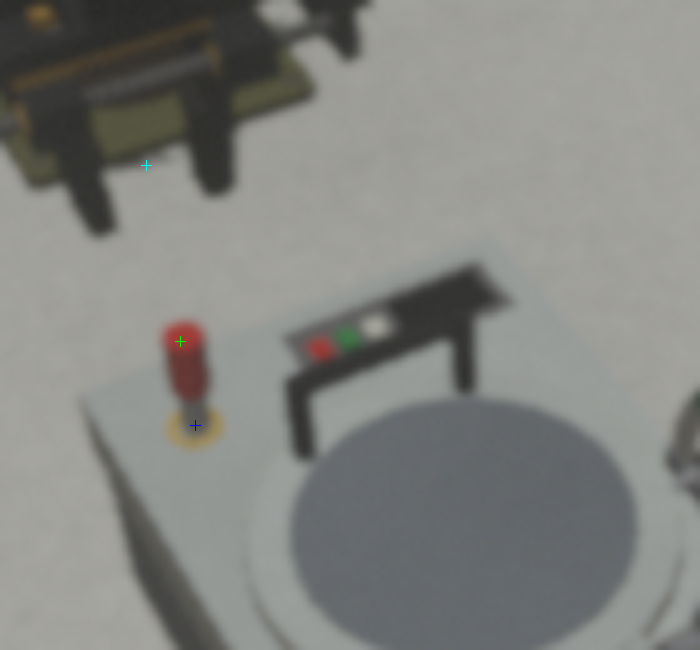

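Run:
```python
from h import *
s=r.get_state(); print(s['q'],s['tool_pos'])
```

```text
[ 0.19207354  0.46238884 -0.06024808  1.86828176  0.03687651  0.81437546
 -1.4578399 ] [ 0.48722688 -0.12142022  0.28711673]
```

Emit:
play_rows([
  {"delta_rot":[0,0,-0.06],"travel":[0.1,-0.2,0],"gripper":0.3},
  {"delta_rot":[0,0,-0.12],"travel":[0.2,-0.4,0],"gripper":0.3},
  {"delta_rot":[0,0,-0.18],"travel":[0.355,-0.507,0],"gripper":0.3},
  {"delta_rot":[0,0,-0.24],"travel":[0.355,-0.507,0],"gripper":0.3},
  {"delta_rot":[0,0,-0.3],"travel":[0.355,-0.507,0],"gripper":0.3},
  {"delta_rot":[0,0,-0.36],"travel":[0.355,-0.507,0],"gripper":0.3},
  {"delta_rot":[0,0,-0.42],"travel":[0.355,-0.507,0],"gripper":0.3},
  {"delta_rot":[0,0,-0.48],"travel":[0.355,-0.507,0],"gripper":0.3},
  {"delta_rot":[0,0,-0.509],"travel":[0.355,-0.507,0],"gripper":0.3},
  {"delta_rot":[0,0,-0.509],"travel":[0.355,-0.507,0],"gripper":0.3},
  {"delta_rot":[0,0,-0.509],"travel":[0.355,-0.507,0],"gripper":0.3},
])

```text
clock: 12.9
tool_pos: [0.541, -0.0456, 0.2878]
eef_rot: [0.698, 0.716, -0.0, -0.0]
contact_force: [0.1, 1.0, -0.5]
opening: 0.649
```

Emit:
play_rows([
  {"delta_rot":[0,0,0],"travel":[0,0,0.2],"gripper":0.3},
  {"delta_rot":[0,0,0],"travel":[0,0,0.4],"gripper":0.3},
  {"delta_rot":[0,0,0],"travel":[0,0,0.55],"gripper":0.3},
  {"delta_rot":[0,0,0],"travel":[0,0,0.65],"gripper":0.3},
  {"delta_rot":[0,0,0],"travel":[0,0,0.65],"gripper":0.3},
  {"delta_rot":[0,0,0],"travel":[0,0,0.65],"gripper":0.3},
])

```text
clock: 13.65
tool_pos: [0.5418, -0.0454, 0.1914]
eef_rot: [0.697, 0.717, 0.001, 0.001]
contact_force: [0.0, -0.5, 0.6]
opening: 0.651
```

```bash
sed -i 's/^hole=.*/hole=np.array([.5406,-.0454,.209])/' look.py; python3 look.py v8 220 90 380 230 4.5 | head -2
```

```text
[ 0.5419 -0.0454  0.1916] [0.6971 0.717  0.0006 0.0007] [ 0.2922 -0.7455  0.9169] 0.6482008132808149 13.7
tip pred [ 0.542  -0.0455  0.1086] [298.5226 199.2424]
```

View pics/v8.png

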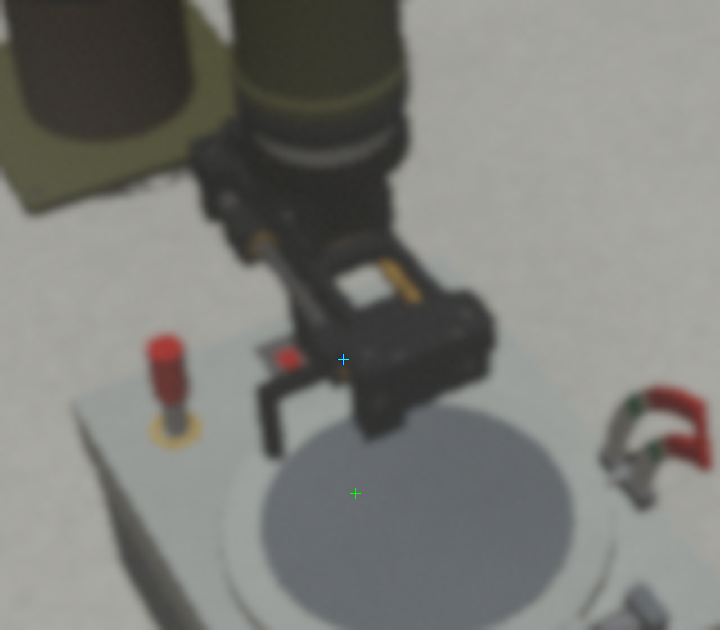

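The fingers straddle the black bar, with one post visible at crop (270,400), and the pin stands clear at (170,390). I'll close on the bar.

Emit:
play_rows([
  {"delta_rot":[0,0,0],"travel":[0,0,0],"gripper":-1},
  {"delta_rot":[0,0,0],"travel":[0,0,0],"gripper":-1},
  {"delta_rot":[0,0,0],"travel":[0,0,0],"gripper":-1},
  {"delta_rot":[0,0,0],"travel":[0,0,0],"gripper":-1},
  {"delta_rot":[0,0,0],"travel":[0,0,0],"gripper":-1},
  {"delta_rot":[0,0,0],"travel":[0,0,0],"gripper":-1},
  {"delta_rot":[0,0,0],"travel":[0,0,0],"gripper":-1},
], force=40)

```text
clock: 14.72
tool_pos: [0.5396, -0.0456, 0.1905]
eef_rot: [0.697, 0.717, -0.001, -0.001]
contact_force: [-5.6, 0.1, 3.9]
opening: 0.12
```

Emit:
play_rows([
  {"delta_rot":[0.007,0,0],"travel":[0.005,0,-0.026],"gripper":-1},
  {"delta_rot":[0.014,0,0],"travel":[0.01,0,-0.052],"gripper":-1},
  {"delta_rot":[0.014,0,0],"travel":[0.01,0,-0.052],"gripper":-1},
  {"delta_rot":[0.014,0,0],"travel":[0.01,0,-0.052],"gripper":-1},
])

```text
clock: 15.22
tool_pos: [0.5409, -0.0455, 0.1978]
eef_rot: [0.697, 0.717, -0.016, -0.015]
contact_force: [0.1, -4.7, -5.6]
opening: 0.115
```

The bar came up 7 mm against only about 6 N, so the latch is free. Continuing along the arc.

Emit:
play_rows([
  {"delta_rot":[0.0139,0,0],"travel":[0.01,0,-0.052],"gripper":-1},
  {"delta_rot":[0.0278,0,0],"travel":[0.022,0,-0.104],"gripper":-1},
  {"delta_rot":[0.0417,0,0],"travel":[0.036,0,-0.155],"gripper":-1},
  {"delta_rot":[0.0556,0,0],"travel":[0.053,0,-0.205],"gripper":-1},
  {"delta_rot":[0.0694,0,0],"travel":[0.072,0,-0.255],"gripper":-1},
  {"delta_rot":[0.0833,0,0],"travel":[0.093,0,-0.304],"gripper":-1},
  {"delta_rot":[0.0972,0,0],"travel":[0.116,0,-0.352],"gripper":-1},
  {"delta_rot":[0.0972,0,0],"travel":[0.116,0,-0.352],"gripper":-1},
  {"delta_rot":[0.0972,0,0],"travel":[0.116,0,-0.352],"gripper":-1},
])

```text
clock: 16.35
tool_pos: [0.5585, -0.0442, 0.2471]
eef_rot: [0.694, 0.702, -0.12, -0.101]
contact_force: [34.3, -31.8, -29.3]
opening: 0.109
```

```bash
cat > ang.py <<'E'
from h import *
np.set_printoptions(precision=4,suppress=True)
import sys
s=r.get_state(); Rm=rot(s['eef_rot']); p=s['tool_pos']; z=Rm[:,2]; g=p-.019*z
yaw=np.radians(1.68); ex=np.array([np.cos(yaw),np.sin(yaw)])
# hinge from shut grasp: handle at (0.5392,-.0455,.209)
dx=g[:2]@ex-np.array([.5392,-.0455])@ex; dz=g[2]-.209
print('tilt deg',np.degrees(np.arctan2(-z[:2]@ex,-z[2])),'grasp',g,'lid from bar deg',np.degrees(np.arctan2(.049+dz,.18-dx))-15.23,'radius',np.hypot(.049+dz,.18-dx),'F',s['contact_force'],s['moment'],'op',s['opening'],'qd',abs(s['qd']).max(),s['clock'],s['q'])
for c in ('scene','top'):
    im=snap(c,f'{sys.argv[1]}{c}'); P=cloud(im)
    # lid grey plate: points above the deck, inside lid, well behind handle
    o=np.array([.5838+.002,-.0473+.003]); d=P[...,:2]-o; X=d@ex; Y=d@np.array([-ex[1],ex[0]])
    m=(abs(Y)<.06)&(X>-.05)&(X<.09)&(P[...,2]>.162)&(P[...,2]<.19+.0+ (.12-X)*.8)
    hs=cv2.cvtColor(im['color'],cv2.COLOR_RGB2HSV); m&=(hs[...,2]>60)|(c=='top')
    q=P[m]; x=X[m]; zz=q[:,2]
    k=np.ones(len(x),bool)
    for _ in range(6):
        a=np.polyfit(x[k],zz[k],1); e=abs(zz-np.polyval(a,x)); k=e<max(.004,2*np.median(e))
    print(c,'lid slope deg',-np.degrees(np.arctan(a[0])),k.sum(),len(k))
E
python3 ang.py a1
```

```text
tilt deg 18.007738077153633 grasp [ 0.5643 -0.0437  0.2651] lid from bar deg 18.94879916069038 radius 0.18716738187573748 F [ 34.322  -31.7971 -29.2779] [-5.9133 -8.7139  2.1791] op 0.10864778232001741 qd 0.004450923779730305 16.35 [ 0.2191  0.7738 -0.4613  1.4496  0.3012  1.3138 -0.2893]
scene lid slope deg 18.319085351755902 2589 2700
top lid slope deg 17.951382664335725 474 541
```

Run:
```python
from h import *
np.set_printoptions(precision=4,suppress=True)
st=r.get_state(); print(rot(st['eef_rot'])); print(st['joint_torque'],st['contact_force'])
yaw=np.radians(1.68);
Ry=R.from_euler('z',1.68,degrees=True)*R.from_euler('y',18,degrees=True)*R.from_matrix(np.array([[0,1,0],[1,0,0],[0,0,-1]]).T)
print((R.from_quat(st['eef_rot']).inv()*Ry).as_rotvec(degrees=True))
a=cv2.imread('pics/a1scene.png');b=cv2.imread('pics/a1top.png')
cv2.imwrite('pics/v9.png',np.hstack([cv2.resize(a[80:250,220:380],None,fx=2.5,fy=2.5,interpolation=2),cv2.resize(b[110:280,270:430],None,fx=2.5,fy=2.5,interpolation=2)]))
```

```text
[[-0.0151  0.9512 -0.3082]
 [ 0.9996  0.0067 -0.0285]
 [-0.025  -0.3085 -0.9509]]
[-16.5495 -68.1736 -20.495   -3.324  -12.9326  10.7177  -0.0063] [ 34.4673 -32.4499 -29.8028]
[ 0.0126  1.1127 -1.2171]
```

View pics/v9.png

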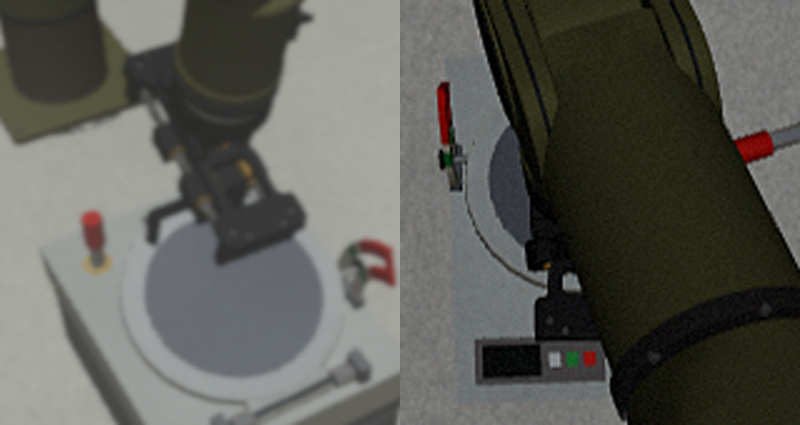

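The lid is at about 18°. The tangential force is about 5 N, which is the spring, but there are side loads: about 45 N along the radius and about 32 N sideways. These come from the arm's command offset, so I'll relieve them before going on.

Emit:
play_rows([
  {"delta_rot":[0,0,0],"travel":[-0.01,0.012,0.004],"gripper":-1},
  {"delta_rot":[0,0,0],"travel":[-0.02,0.024,0.007],"gripper":-1},
  {"delta_rot":[0,0,0],"travel":[-0.02,0.024,0.007],"gripper":-1},
])

```text
clock: 16.82
tool_pos: [0.5575, -0.0444, 0.2456]
eef_rot: [0.693, 0.703, -0.122, -0.105]
contact_force: [25.2, -27.3, -22.8]
opening: 0.115
```

```bash
cat > f.py <<'E'
from h import *
np.set_printoptions(precision=4,suppress=True)
s=r.get_state(); Rm=rot(s['eef_rot']); p=s['tool_pos']; z=Rm[:,2]; g=p-.019*z
yaw=np.radians(1.68); ex=np.array([np.cos(yaw),np.sin(yaw),0]);ey=np.array([-ex[1],ex[0],0])
dx=(g-[.5392,-.0455,.209])@ex; dz=g[2]-.209; t=np.arctan2(.049+dz,.18-dx)
rad=-np.cos(t)*ex+[0,0,np.sin(t)]; tan=np.sin(t)*ex+[0,0,np.cos(t)]; F=s['contact_force']
print('tilt',np.degrees(np.arctan2(-z@ex,-z[2])),'lid',np.degrees(t)-15.23,'r',np.hypot(.049+dz,.18-dx),'Frad %.1f Ftan %.1f Flat %.1f'%(F@rad,F@tan,F@ey),'M tool',s['moment']@Rm,'op',s['opening'],'clk',s['clock'],'pos',p,'q',s['q'])
E
python3 f.py
```

```text
tilt 18.532585215188515 lid 18.427145466348936 r 0.1870066211845731 Frad -32.9 Ftan -5.4 Flat -28.1 M tool [-6.5399 -5.3955 -0.0277] op 0.11529307330505756 clk 16.825 pos [ 0.5575 -0.0444  0.2456] q [ 0.2206  0.7794 -0.4629  1.4454  0.2993  1.3215 -0.2846]
```

Emit:
play_rows([
  {"delta_rot":[0,0,0],"travel":[-0.03,0.02,0.006],"gripper":-1},
  {"delta_rot":[0,0,0],"travel":[-0.06,0.04,0.012],"gripper":-1},
  {"delta_rot":[0,0,0],"travel":[-0.09,0.06,0.018],"gripper":-1},
  {"delta_rot":[0,0,0],"travel":[-0.09,0.06,0.018],"gripper":-1},
  {"delta_rot":[0,0,0],"travel":[-0.09,0.06,0.018],"gripper":-1},
])

```text
clock: 17.45
tool_pos: [0.5557, -0.0446, 0.2426]
eef_rot: [0.687, 0.706, -0.124, -0.118]
contact_force: [3.2, -6.5, -8.5]
opening: 0.117
```

```bash
python3 f.py
```

```text
tilt 19.749249172890693 lid 17.385481540805923 r 0.18642821247392505 Frad -7.1 Ftan -5.5 Flat -6.5 M tool [-1.7669 -1.3145  0.0904] op 0.1167870791315997 clk 17.45 pos [ 0.5557 -0.0446  0.2426] q [ 0.2297  0.7938 -0.4713  1.4328  0.2918  1.341  -0.2643]
```

Emit:
play_rows([
  {"delta_rot":[0.009,0,0],"travel":[-0.005,0.011,-0.034],"gripper":-1},
  {"delta_rot":[0.018,0,0],"travel":[-0.01,0.022,-0.067],"gripper":-1},
  {"delta_rot":[0.0278,0,0],"travel":[-0.014,0.034,-0.1],"gripper":-1},
  {"delta_rot":[0.0278,0,0],"travel":[-0.014,0.034,-0.1],"gripper":-1},
  {"delta_rot":[0.0278,0,0],"travel":[-0.014,0.034,-0.1],"gripper":-1},
])

```text
clock: 18.08
tool_pos: [0.5628, -0.0445, 0.2556]
eef_rot: [0.68, 0.7, -0.156, -0.151]
contact_force: [-4.2, -3.5, -3.8]
opening: 0.116
```

```bash
python3 f.py
```

```text
tilt 25.15786125171867 lid 22.035081804663353 r 0.1863440166623776 Frad 1.1 Ftan -5.6 Flat -3.4 M tool [-0.2366 -0.6539  0.0264] op 0.11571150260363021 clk 18.075 pos [ 0.5628 -0.0445  0.2556] q [ 0.2071  0.8428 -0.4613  1.3046  0.272   1.5071 -0.2398]
```

Emit:
play_rows([
  {"delta_rot":[0.007,0,0],"travel":[-0.003,0.009,-0.035],"gripper":-1},
  {"delta_rot":[0.014,0,0],"travel":[-0.005,0.018,-0.07],"gripper":-1},
  {"delta_rot":[0.02,0,0],"travel":[-0.008,0.029,-0.105],"gripper":-1},
  {"delta_rot":[0.02,0,0],"travel":[-0.008,0.029,-0.105],"gripper":-1},
  {"delta_rot":[0.02,0,0],"travel":[-0.008,0.029,-0.105],"gripper":-1},
])

```text
clock: 18.7
tool_pos: [0.572, -0.0442, 0.2687]
eef_rot: [0.674, 0.695, -0.179, -0.175]
contact_force: [-7.6, -1.7, -1.6]
opening: 0.114
```

```bash
python3 f.py
```

```text
tilt 28.97387348315445 lid 27.029330816255598 r 0.1863731825662439 Frad 4.6 Ftan -6.4 Flat -1.5 M tool [ 0.6753 -0.3236  0.0703] op 0.11353652935529575 clk 18.7 pos [ 0.572  -0.0442  0.2687] q [ 0.1867  0.8831 -0.4515  1.1909  0.2605  1.6404 -0.2214]
```

Emit:
play_rows([
  {"delta_rot":[0.008,0,0],"travel":[-0.001,0.009,-0.042],"gripper":-1},
  {"delta_rot":[0.016,0,0],"travel":[-0.002,0.018,-0.084],"gripper":-1},
  {"delta_rot":[0.024,0,0],"travel":[-0.003,0.028,-0.125],"gripper":-1},
  {"delta_rot":[0.033,0,0],"travel":[-0.004,0.038,-0.165],"gripper":-1},
  {"delta_rot":[0.033,0,0],"travel":[-0.004,0.038,-0.165],"gripper":-1},
  {"delta_rot":[0.033,0,0],"travel":[-0.004,0.038,-0.165],"gripper":-1},
  {"delta_rot":[0.033,0,0],"travel":[-0.004,0.038,-0.165],"gripper":-1},
])

```text
clock: 19.58
tool_pos: [0.5891, -0.0438, 0.2879]
eef_rot: [0.664, 0.685, -0.215, -0.21]
contact_force: [-8.3, -0.4, -1.6]
opening: 0.119
```

```bash
python3 f.py; python3 ang.py a2
python3 - <<'E'
import cv2,numpy as np
a=cv2.imread('pics/a2scene.png');b=cv2.imread('pics/a2top.png')
cv2.imwrite('pics/v10.png',np.hstack([cv2.resize(a[90:260,230:390],None,fx=3,fy=3,interpolation=2),cv2.resize(a[150:220,330:385],(310,510),interpolation=2)]))
E
```

```text
tilt 34.92257143278375 lid 35.04680974101126 r 0.18651760124433212 Frad 4.1 Ftan -7.5 Flat -0.1 M tool [ 0.7553 -0.0715  0.0849] op 0.11866043477305178 clk 19.575 pos [ 0.5891 -0.0438  0.2879] q [ 0.1493  0.9588 -0.4316  0.9915  0.2493  1.8562 -0.1937]
tilt deg 34.92257143278375 grasp [ 0.6    -0.0435  0.3035] lid from bar deg 35.04680974101123 radius 0.1865176012443322 F [-8.3417 -0.3715 -1.6192] [-0.1307  0.7516 -0.0267] op 0.11866043477305178 qd 0.002655481842077593 19.575 [ 0.1493  0.9588 -0.4316  0.9915  0.2493  1.8562 -0.1937]
scene lid slope deg 34.26813064500347 2296 2350
top lid slope deg 33.55854888947782 595 735
```

View pics/v10.png

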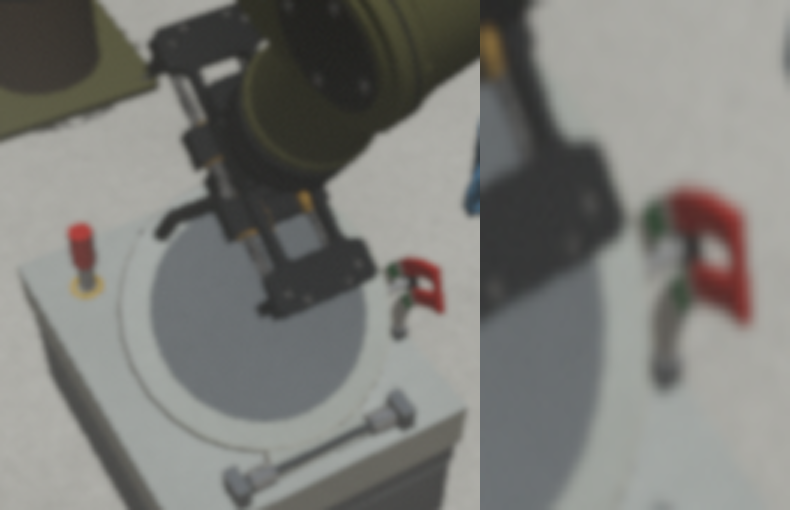

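The lid stands at 34–35°, with the stud beside the green band at crop (398,275). The pin is still standing home on its ring at (86,275). I'll do a short hold to check it's steady, plus a bystander check, then hand in.

Emit:
play_rows([
  {"delta_rot":[0,0,0],"travel":[0,0,0],"gripper":-1},
  {"delta_rot":[0,0,0],"travel":[0,0,0],"gripper":-1},
  {"delta_rot":[0,0,0],"travel":[0,0,0],"gripper":-1},
  {"delta_rot":[0,0,0],"travel":[0,0,0],"gripper":-1},
])

```text
clock: 20.18
tool_pos: [0.5891, -0.0438, 0.2878]
eef_rot: [0.664, 0.685, -0.215, -0.21]
contact_force: [-8.4, -0.3, -0.2]
opening: 0.119
```

```bash
python3 f.py; python3 ang.py a3 | tail -2
python3 - <<'E'
from h import *
for c in ('scene','top'):
    s=snap(c)
    for l in ('mug','oil_bottle','slide_box'):
        print(c,l,[(round(d['conf'],2),np.round(d['at'],1)) for d in viewer.pinpoint(c,l)[:1]])
st=r.get_state(); print(st['clock'],st['tool_pos'],st['contact_force'])
print(r.finish_job())
E
```

```text
tilt 34.922875601446094 lid 35.03755015457561 r 0.18649242695375637 Frad 5.3 Ftan -6.6 Flat -0.0 M tool [0.7016 0.004  0.1463] op 0.11914768999636154 clk 20.175 pos [ 0.5891 -0.0438  0.2878] q [ 0.1493  0.9589 -0.4317  0.9915  0.2493  1.8562 -0.1937]
scene lid slope deg 34.31062561915014 2293 2350
top lid slope deg 33.662223982969024 595 735
scene mug [(0.67, array([399.6, 155.4]))]
scene oil_bottle [(0.64, array([184.4, 253.2]))]
scene slide_box []
top mug [(0.91, array([189.9, 258.5]))]
top oil_bottle [(0.55, array([458.9, 249.6]))]
top slide_box [(0.8, array([186.5, 202.2]))]
20.675 [ 0.58909463 -0.04377158  0.28787332] [-8.67154307  0.23696448 -0.79714344]
the job is handed in; nothing more can be done
None
```

I handed the job in at about 20.7 s with the lid held open in the green band and the pin standing home in the release hole. No verdict comes back, so the checks below are my own.

**Pin:** I took the smaller red-handled pin from the wooden block and pushed it down the release hole until the shoulder met the deck, at about 35 N. The lid then lifted against only about 6 N, so the latch was free. In the last picture viewed, just before handing in, the pin still stood upright on its yellow ring.

**Lid:** I gripped the bar handle and raised the lid along its arc. On the way, at about 18°, side loads built up to roughly 45 N along the radius and 32 N sideways. I relieved them before going on; they stayed well under the 120 N wrist limit.

**Last checks:**
- **Lid angle:** about 35.0° from the grip position, against 34.3° and 33.7° from the two cameras' depth images. All three are inside the 30–40° band.
- **Hold:** the pose was steady over the final hold, with about 7 N of lid pull on the fingers.
- **Mug and oil bottle:** found where they stood, to within a few pixels.
- **Slide box:** it was not detected in the last scene picture, but the top picture put it within about 3 pixels of where it started.

The larger look-alike pin fell over on the desk by itself early on. I saw no contact with it, and it stayed on the desk.

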